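# Go-gauge a bush with the plug kept under the cover

## Task

Check the bronze bush with its go gauge: first stand the bush upright, fully home, in the collar of the gauging nest and let go of it. Then lift the metal cover of the gauge case right back by its wire bail so that it stays open, draw out the slimmer of the two plug gauges beneath, and lower its gauging end gently into the bore of the seated bush, about two thirds of the gauging length, with the collar of the gauge still clear of the bush. Finish there while holding the gauge by its handle, not letting go; leave the stouter gauge in its bore and the other things on the plate where they are.

Things in the scene. Friction and masses are not known exactly. Their poses are not given: they have to be found in the camera images.
- bush: bronze bush, a plain tube: 32 mm outside, 18 mm through bore, 40 mm high, 0.15 kg; its foot is bevelled 1.5 mm. It starts standing upright on the plate, foot down. Origin: centre of the underside, z up its bore
- nest_seat (a point): seat of the gauging nest, on the floor inside its collar (10 mm above the plate): where the bush's underside centre belongs. The nest is a fixed 90 x 90 x 10 mm steel plate carrying a round collar, 54 mm outside, 34.5 mm bore, 14 mm high (its top is 24 mm above the plate); z up. The nest and the start of the bush trade places from one episode to the next
- case: fixed plug gauge case: a hardwood block 72 (x) x 128 (y) x 34 mm high with two bores 23.5 mm deep, at y = +28 mm (slim gauge, 18 mm bore) and y = -28 mm (stout gauge, 26 mm bore). Origin: centre of its underside; its front is -x (towards the robot), z up
- cover (a joint): angle (rad) of the case's sheet-metal cover, a hollow box 68 x 122 x 47 mm high hinged along the back edge of the case: 0 shut (resting on the block), grows as it opens, 1.57 standing upright behind the gauges, stop at 1.8. It may start slightly ajar. A stiff hinge keeps it at any angle; about 2 N at the bail opens it
- cover_hinge (a point): middle of the cover's hinge axis, which runs along the case's y: at x = +34 mm, z = 34.5 mm of the case; axes as those of the case
- cover_bail (a point): middle of the straight cross rod of the cover's wire bail: round rod 9 mm thick, running along the case's y, 60 mm long, standing 39 mm out in front of the cover's front wall. When shut it is 106 mm in front of the hinge axis and 26 mm above it (60 mm above the plate); it turns with the cover about the hinge
- plug_slim: slim plug gauge, upright, hidden under the cover: gauging end 16 mm thick and 24 mm long with a bevelled lead, above it a collar 23 mm across and 4 mm high, then a dark handle 14 mm thick and 34 mm long; 62 mm high in all, 0.08 kg. It stands on the bottom of its bore, collar just above the block. Origin: centre of the tip of the gauging end (underside), z up
- plug_stout: stout plug gauge, same form and heights but gauging end 24 mm, collar 31 mm, handle 21 mm thick, 56 mm beside the slim one: not wanted, too thick for the bush. Origin as for the slim one
- cylinder_square: ground steel cylinder with black cap, 38 mm across, 80 mm high: a bystander. Origin: centre of its underside
- v_block: steel V-block 42 x 50 mm, 40 mm high: a bystander. Origin: centre of its underside
- white_jar: white jar 48 mm across, 62 mm high: a bystander. Origin: centre of its underside

How it is judged:
By the outcome, as a careful person would: the job done as asked, in the order asked, and still so for the second after the job is handed in, while the arm keeps its last pose, push and grip.
It also fails if it takes over 67 s, if anything falls off the work surface, if the arm or the gripper's body presses on something with over 40 N, if the wrist force passes 120 N, or if a joint passes its speed limit or range.

## Robot

A 6-joint arm with a two-finger parallel gripper is mounted at the origin on a cart in front of the work surface, level with it; the furniture and walls round the work are solid. World frame = base frame: x ahead of the robot, y to its left, z up, the work surface at z = 0. Lengths are in mm, angles in rad, forces in N, time in s.
With the tool pointing down it reaches from about 275 to 825 mm from the base axis. Payload 4.9 kg.
Tool frame: the origin (TCP) lies at the very end of the fingers, on their centre line; the grasp point (between the pads) lies 19 mm behind it; z points along the fingers, y is the line along which they close (so a half turn about z gives the same grasp; the last joint's range is limited). The gripper opens to 85 mm and grips with 20 to 120 N. Pads are 22 mm wide; open, the fingers measure 114 mm over their backs; the gripper's body (76 mm by 85 mm) begins 54 mm behind the grasp point. The pads swing forward as they close: fully open they stand 13 mm farther back than shut.
Start: joints at [1.105, 0.326, -0.193, 1.052, 0, 1.437], TCP at [179.155, 520.021, 231.281] pointing down, gripper open.
Joint ranges: [-2.65, 2.65], [-0.97, 1.79], [-1.3, 1.35], [-1.93, 2.1], [-1.47, 1.37], [-3.14, 3.14]. Speed limits (rad/s): [2.57, 2.57, 3.14, 3.14, 3.14, 3.14].

## Interface

Orientations are given as [roll, pitch, yaw] about the fixed x, y, z axes, in that order (R = Rz(yaw) Ry(pitch) Rx(roll)).
In Python, from bench import bot, solve_ik, imaging gives the robot as it stands. Calls block until the motion is done:
- bot.move_ptp(position, orientation): joint-space move of the TCP to a pose.
- bot.movel(position, rot=None, max_speed=150, threshold=None): straight line of the TCP; rot=None keeps the orientation; max_speed is the mean speed in mm/s. With threshold (N) it stops when the force on the tool has changed by that much, and returns True; else False.
- bot.move_j(angles): joint-space move.
- bot.grip(opening, effort=None): opening from 0.0 (shut) to 1.0 (fully open); effort is the grip in N (None keeps the last); returns when the fingers have stopped.
- bot.dwell(seconds).
- solve_ik(position, orientation): joint angles nearest the present ones, or None.
- bot.get_state(): the state.
- imaging.capture(name): name is "side" or "top" or "wrist"; returns the picture (400x640x3 uint8, blue, green, red); there is no depth.
- imaging.camera_model(name): a dict with "K" (3x3 intrinsics, pixels), "position" and "rotation" of the camera in the world. Camera axes: x right, y up, looking along -z (the intrinsics and any distortion apply to the point x, -y, -z); pixel columns grow to the right and rows downward; lengths in mm; the calibration is good to about 2 mm. The wrist camera is an equidistant fisheye: a pixel r from the principal point sees the ray r / f radians off the axis. A picture is of the moment at which its call begins: read the wrist's pose just before it. camera_model takes no time and is no camera call; for the wrist camera it gives the pose at the moment of the call.
A pose or a line that the arm cannot do raises bot.IKError and nothing moves.
- bot.sign_off(): hands the job in; it is judged then, once.
The state is a dict: "t": time; "qpos": joint angles; "joint_velocities": joint speeds; "effort": joint torques, N m; "tcp_pos": TCP position; "orientation": TCP orientation; "contact_force": force on the tool from outside, world axes, zero at the start; "wrist_torque": the same for the moment, N m; "opening": opening from 0.0 (shut) to 1.0 (fully open); "gripper_force": force on a finger pad.
Only numpy, scipy, OpenCV 4.12 (cv2) and the standard library are available. Lean on these libraries where they do the work, as an engineer would, in place of code of your own. Each camera call takes 0.05 s, during which the arm holds its last target. There are 200 camera calls.

## Working session

There is one attempt and no reset: what is moved stays moved. The work goes in short steps, each a Python script; the robot and the scene stay as the last script left them, time stands still between calls to the robot, and variables do not carry over. Pictures are saved under pics/ and viewed, at most 10 in all, crops included, and the job is handed in when it is done.

```bash
ls; mkdir -p pics; python3 - <<'E'
from bench import bot, imaging
import cv2
for n in ("top","side"):
    im=imaging.capture(n); cv2.imwrite(f"pics/{n}0.png",im); m=imaging.camera_model(n); print(n,{k:(v.round(3).tolist() if hasattr(v,'round') else v) for k,v in m.items()})
print(bot.get_state())
E
```

```text
pics
top {'K': [[377.913, 0.0, 319.691], [0.0, 377.913, 197.932], [0.0, 0.0, 1.0]], 'position': [368.681, 111.881, 1096.26], 'rotation': [0.203, -0.0, -1.57]}
side {'K': [[516.477, 0.0, 314.384], [0.0, 516.477, 197.759], [0.0, 0.0, 1.0]], 'position': [486.245, -1096.12, 787.01], 'rotation': [1.042, -0.014, -0.071]}
{'t': 0.1, 'qpos': array([ 1.10477119e+00,  3.26889218e-01, -1.93497780e-01,  1.05199355e+00,
       -5.80138988e-06,  1.43661004e+00]), 'joint_velocities': array([-0.00069407, -0.0020613 ,  0.00381255, -0.00026061, -0.00118313,
       -0.00084927]), 'effort': array([ 1.87369451e-04, -4.44238794e+01,  2.63038427e+01,  7.84633536e-03,
       -1.18346579e-04,  1.51694273e-06]), 'tcp_pos': array([178.9247143 , 519.52478699, 230.5642665 ]), 'orientation': array([-3.14002190e+00, -2.06193458e-04,  2.80975365e+00]), 'contact_force': array([ 1.31699792, -0.16395647,  0.31497519]), 'wrist_torque': array([0.05732063, 0.0127027 , 0.07984398]), 'gripper_force': 0.0, 'opening': 1.0009817144677686}
```

View pics/top0.png

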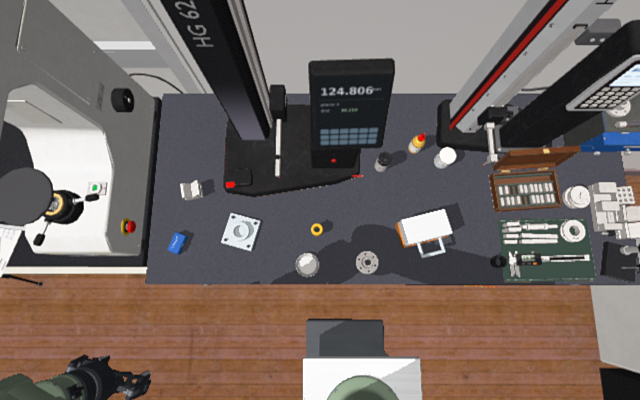

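View pics/side0.png

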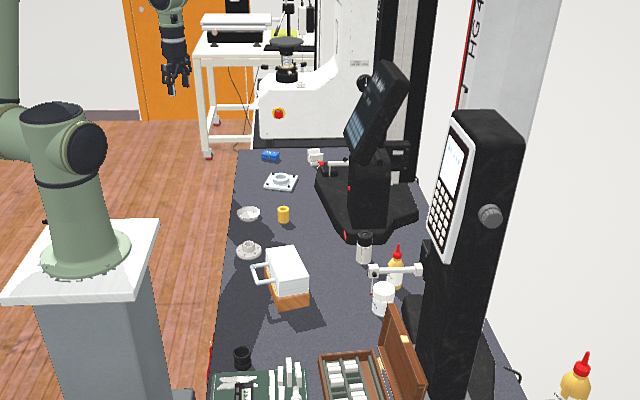

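The top view shows the bush at about (317,229), the nest collar at (243,232), and the case cover at (426,225) with its bail rod at about (433,255). The side view confirms the layout, with the tall gauge stands behind. I'll build the helpers, then measure with the wrist camera above the bush and nest.

```bash
cat > h.py <<'E'
import numpy as np, cv2
from scipy.spatial.transform import Rotation as Rn
from bench import bot, solve_ik, imaging
def ray(m,uv,wrist=False):
    K=m["K"]; x=(uv[0]-K[0,2])/K[0,0]; y=(uv[1]-K[1,2])/K[1,1]
    if wrist:
        r=np.hypot(x,y); s=np.sin(r)/r if r>1e-9 else 1.; d=np.array([x*s,y*s,np.cos(r)])
    else: d=np.array([x,y,1.])
    R=np.asarray(m["rotation"]); R=R if R.shape==(3,3) else Rn.from_euler("xyz",R).as_matrix()
    return np.asarray(m["position"],float), R@(d*[1,-1,-1])
def onplane(m,uv,z,wrist=False):
    o,d=ray(m,uv,wrist); return o+d*(z-o[2])/d[2]
def proj(m,P,wrist=False):
    R=np.asarray(m["rotation"]); R=R if R.shape==(3,3) else Rn.from_euler("xyz",R).as_matrix()
    p=(R.T@(np.asarray(P,float)-m["position"]))*[1,-1,-1]; K=m["K"]
    if wrist:
        h=np.hypot(p[0],p[1]); a=np.arctan2(h,p[2]); x,y=p[:2]/h*a
    else: x,y=p[:2]/p[2]
    return np.array([K[0,0]*x+K[0,2],K[1,1]*y+K[1,2]])
def down(yaw): return [np.pi,0,yaw]
def st(): 
    s=bot.get_state(); print("t %.2f"%s["t"],s["tcp_pos"].round(1),s["orientation"].round(3),"F",s["contact_force"].round(1),"op %.3f gf %.1f"%(s["opening"],s["gripper_force"])); return s
def wshot(f):
    m=imaging.camera_model("wrist"); im=imaging.capture("wrist"); cv2.imwrite(f"pics/{f}.png",im)
    np.save(f"pics/{f}.npy",m,allow_pickle=True); return m,im
E
python3 - <<'E'
from h import *
m=imaging.camera_model("top"); s=imaging.camera_model("side")
for n,uv,z in [("bush",(317,229),40),("nest",(243,232),24),("bail",(433,255),62),("jar?",(307,264),20),("fl",(367,262),20),("cov",(426,224),81)]:
    print(n,onplane(m,uv,z).round(1))
for n,uv,z in [("bush",(283,209),40),("nest",(281,179),24),("bail",(259,275),60)]: print(n,onplane(s,uv,z).round(1))
b=onplane(m,(317,229),40)
w=imaging.camera_model("wrist");print(w)
n=onplane(m,(243,232),24)
# look from between/behind
for p in [(b[0],b[1],230),(n[0],n[1],230)]:
    for yaw in (0,1.57,-1.57,2.8): print(p,yaw,solve_ik(p,down(yaw)))
E
```

```text
bush [497.2 119.1  40. ]
nest [490.3 329.7  24. ]
bail [ 424.2 -195.6   62. ]
jar? [401.  147.1  20. ]
fl [406.7 -21.5  20. ]
cov [ 506.2 -175.9   81. ]
bush [496.9 120.2  40. ]
nest [494.3 325.   24. ]
bail [ 438.3 -189.    60. ]
{'K': array([[309.70691629,   0.        , 321.4902871 ],
       [  0.        , 309.70691629, 200.15861677],
       [  0.        ,   0.        ,   1.        ]]), 'position': array([102.63491522, 545.73413942, 373.06654126]), 'rotation': array([-0.31630731,  0.00311872,  1.23939396])}
(np.float64(497.2072927583446), np.float64(119.14092134013848), 230) 0 [ 0.09073223  0.25569803 -0.29397003  1.02112826  0.         -3.05086043]
(np.float64(497.2072927583446), np.float64(119.14092134013848), 230) 1.57 [ 0.09073223  0.25569803 -0.29397003  1.02112826  0.          1.66232488]
(np.float64(497.2072927583446), np.float64(119.14092134013848), 230) -1.57 [ 0.09073223  0.25569803 -0.29397003  1.02112826  0.         -1.48086043]
(np.float64(497.2072927583446), np.float64(119.14092134013848), 230) 2.8 [ 0.09073223  0.25569803 -0.29397003  1.02112826  0.          0.43232488]
(np.float64(490.3096691619422), np.float64(329.6697218766528), 230) 0 [ 0.46704701  0.40286102 -0.08257673  1.08535857  0.         -2.67454564]
(np.float64(490.3096691619422), np.float64(329.6697218766528), 230) 1.57 [ 0.46704701  0.40286102 -0.08257673  1.08535857  0.          2.03863967]
(np.float64(490.3096691619422), np.float64(329.6697218766528), 230) -1.57 [ 0.46704701  0.40286102 -0.08257673  1.08535857  0.         -1.10454564]
(np.float64(490.3096691619422), np.float64(329.6697218766528), 230) 2.8 [ 0.46704701  0.40286102 -0.08257673  1.08535857  0.          0.80863967]
```

```bash
python3 - <<'E'
from h import *
bot.move_ptp([492,328,184],down(np.pi)); st(); wshot("nest1")
bot.move_ptp([497,119.5,200],down(np.pi)); st(); m,im=wshot("bush1")
cv2.imwrite("pics/both.png",np.hstack([cv2.imread("pics/nest1.png")[:,120:520],im[:,120:520]]))
E
```

```text
t 1.48 [491.4 328.6 184.1] [ 3.141 -0.    -3.141] F [-0.6  0.2  0. ] op 1.002 gf 0.0
t 2.38 [497.2 120.5 200.2] [ 3.141e+00  1.000e-03 -3.141e+00] F [-0.5  0.6 -0.8] op 1.003 gf 0.0
```

View pics/both.png

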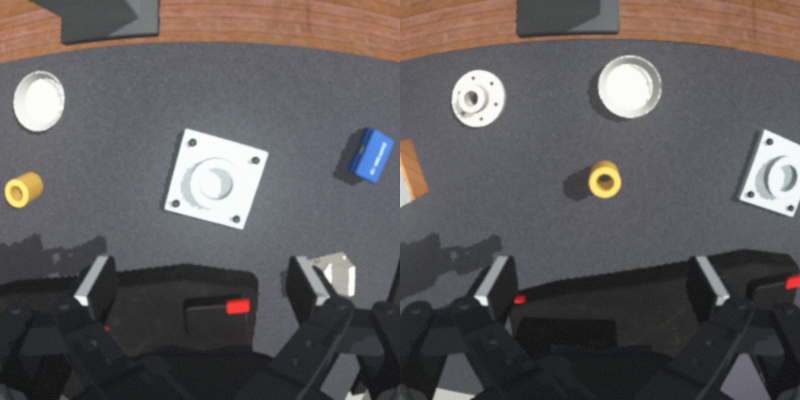

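The left half (nest) shows screw heads at about (193,142), (257,161), (236,219) and (175,203), with the collar at (212,182). The right half shows the bush ring at about (604,180). Next I'll extract both at sub-pixel accuracy.

```bash
python3 - <<'E'
from h import *
# nest by screws
im=cv2.imread("pics/nest1.png"); m=np.load("pics/nest1.npy",allow_pickle=True).item()
g=cv2.cvtColor(im,cv2.COLOR_BGR2GRAY).astype(float); P=[]
for u,v in [(193,142),(257,161),(236,219),(175,203)]:
    u+=120; w=np.clip(140-g[v-5:v+6,u-5:u+6],0,None); 
    yy,xx=np.mgrid[v-5:v+6,u-5:u+6]; c=((w*xx).sum()/w.sum(),(w*yy).sum()/w.sum()); P.append(onplane(m,c,10,True))
P=np.array(P); print(P.round(1), P.mean(0).round(2), (P[0]+P[2]).round(1)/2,(P[1]+P[3]).round(1)/2)
im=cv2.imread("pics/bush1.png"); m=np.load("pics/bush1.npy",allow_pickle=True).item()
hsv=cv2.cvtColor(im,cv2.COLOR_BGR2HSV); k=cv2.inRange(hsv,(12,110,60),(35,255,255)); k[:,:290]=0;k[:,360:]=0;k[:140]=0;k[230:]=0
c=max(cv2.findContours(k,cv2.RETR_EXTERNAL,cv2.CHAIN_APPROX_NONE)[0],key=cv2.contourArea)[:,0]
Q=np.array([onplane(m,p,40,True)[:2] for p in c]); print("bush ext",Q.min(0),Q.max(0))
cx=Q[:,0].max()-16; far=Q[Q[:,0]>cx+1]
A=np.c_[2*far,np.ones(len(far))]; s=np.linalg.lstsq(A,(far**2).sum(1),rcond=None)[0]; print("circle",s[:2],np.sqrt(s[2]+s[0]**2+s[1]**2))
# bore hole
g=hsv[:,:,2]; cv2.imwrite("pics/b.png",np.hstack([cv2.resize(im[155:205,299:349],None,fx=8,fy=8,interpolation=2),cv2.resize(cv2.imread("pics/nest1.png")[140:220,290:370],(400,400),interpolation=2)]))
E
```

```text
[[451.5 318.3  10. ]
 [469.5 384.   10. ]
 [535.1 365.9  10. ]
 [517.3 300.1  10. ]] [493.35 342.08  10.  ] [493.3 342.1  10. ] [493.4  342.05  10.  ]
bush ext [474.62550078 106.53530306] [512.12764379 138.97599951]
circle [495.97707394 122.81847439] 16.251985108959655
```

View pics/b.png

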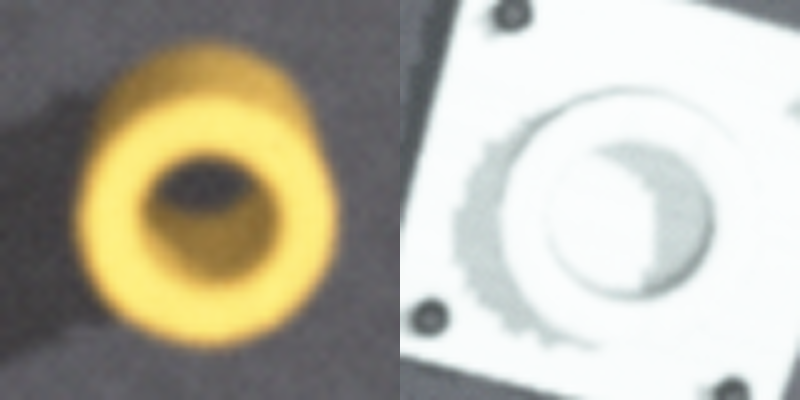

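```bash
python3 - <<'E'
from h import *
a=np.load("pics/nest1.npy",allow_pickle=True).item(); b=np.load("pics/bush1.npy",allow_pickle=True).item()
print(a["position"],a["rotation"],b["position"],b["rotation"])
print("nest collar a",onplane(a,(336.4,184),24,1), "b",onplane(b,(503,177),24,1))
print("bush a",onplane(a,(137,192),40,1),"b",onplane(b,(325,182.7),40,1))
for n in("top","side"):
    m=imaging.camera_model(n)
    for P in ([493,342,24],[493,329,24],[496,122,40]): print(n,P,proj(m,P))
print(bot.get_state()["tcp_pos"])
t=imaging.capture("top"); s=imaging.capture("side")
cv2.imwrite("pics/c.png",np.hstack([cv2.resize(t[205:265,215:345],None,fx=3,fy=3,interpolation=2),cv2.resize(s[160:220,210:340],None,fx=3,fy=3,interpolation=2)]))
E
```

```text
[410.698175   328.49050658 326.58914965] [-3.15725193e-01  1.05796756e-03  1.57205223e+00] [416.36515552 120.280687   342.62656196] [-3.16664232e-01  6.05054891e-04  1.57212107e+00]
nest collar a [492.30916202 343.36477071  24.        ] b [491.31563713 337.15060376  24.        ]
bush a [495.21314522 125.70711895  40.        ] b [496.95936714 123.75162279  40.        ]
top [493, 342, 24] [238.70614024 231.05097612]
top [493, 329, 24] [243.27530133 231.05700618]
top [496, 122, 40] [315.97972952 229.4272769 ]
side [493, 342, 24] [280.50094585 176.4533846 ]
side [493, 329, 24] [280.56290851 178.40645266]
side [496, 122, 40] [282.6638371 208.6708229]
[497.14604149 120.86069748 200.06059302]
```

View pics/c.png

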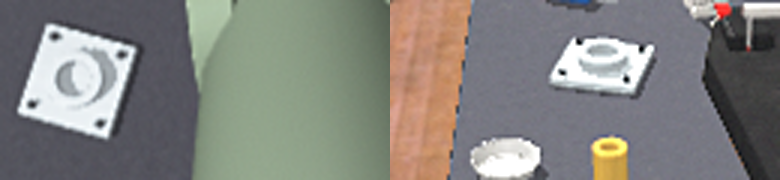

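The top crop puts the nest screws at a mean of about (240.6,230.1), so y is roughly 337. The wrist view said 342, so I'll re-measure once the bush is held over the nest. Now grasping the bush.

```bash
python3 - <<'E'
from h import *
bot.move_ptp([496.5,123,70],down(np.pi)); bot.movel([496.5,123,15],max_speed=80); st()
bot.grip(0.0,40); st()
bot.movel([496.5,123,100]); bot.move_ptp([493,338,100],down(np.pi)); bot.dwell(0.3); st(); m,im=wshot("hold")
print(m["position"],m["rotation"])
cv2.imwrite("pics/hold2.png",cv2.resize(im[60:360,170:470],None,fx=2,fy=2))
E
```

```text
t 3.96 [497.  123.   15.4] [3.142e+00 1.000e-03 3.142e+00] F [-0.1  0.6 -0.1] op 0.998 gf 0.0
t 4.51 [496.7 123.2  15.5] [ 3.141e+00  1.000e-03 -3.141e+00] F [-1.6  0.5  5.9] op 0.361 gf 39.5
t 6.39 [493.5 336.8 100.1] [-3.142  0.     3.14 ] F [ 0.3 -0.9 -1. ] op 0.361 gf 39.7
[412.76146409 336.90884932 242.61988097] [-3.16137268e-01  1.48624351e-03  1.56916997e+00]
```

View pics/hold2.png

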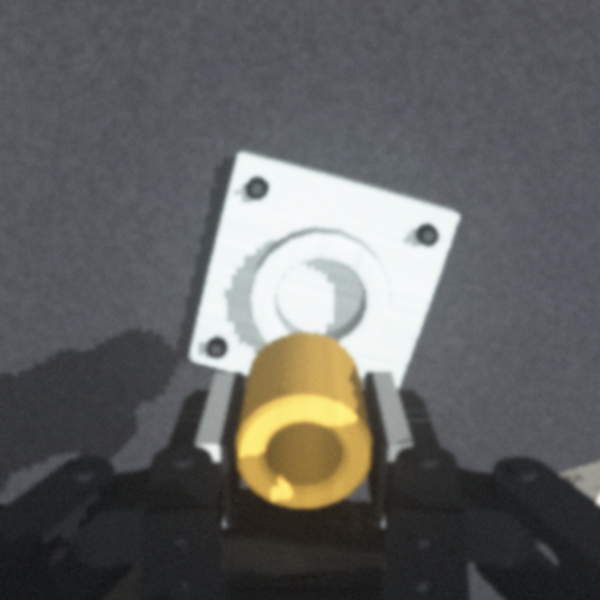

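```bash
python3 - <<'E'
from h import *
m=np.load("pics/hold.npy",allow_pickle=True).item()
f=lambda u,v:(170+u/2-.25,60+v/2-.25)
print("bush top",onplane(m,f(305,451),125,1)); print("collar",onplane(m,f(320,298),24,1))
print("screws",(onplane(m,f(427,235),10,1)+onplane(m,f(216,347),10,1))/2)
T=np.array([bot.get_state()["tcp_pos"] for _ in range(20)]);print(T.mean(0),T.std(0))
E
```

```text
bush top [491.66543588 336.94878691 125.        ]
collar [491.05835035 342.65008424  24.        ]
screws [493.83945872 342.49777867  10.        ]
[493.47953543 337.01320587 100.17585912] [1.13686838e-13 0.00000000e+00 2.84217094e-14]
```

```bash
python3 - <<'E'
from h import *
bot.movel([494,342.3,48]); 
for _ in range(5): bot.dwell(0.06); st()
m,im=wshot("hold3")
cv2.imwrite("pics/hold4.png",cv2.resize(im[120:320,220:440],None,fx=3,fy=3,interpolation=2))
E
```

```text
t 7.00 [494.6 342.5  48.8] [3.141e+00 1.000e-03 3.142e+00] F [ 0.3 -0.2 -1.2] op 0.358 gf 39.7
t 7.06 [494.9 342.7  49.2] [3.141e+00 2.000e-03 3.142e+00] F [ 0.4 -0.1 -1.5] op 0.363 gf 39.7
t 7.12 [494.9 342.7  49.3] [3.141e+00 2.000e-03 3.142e+00] F [ 0.5 -0.2 -1.6] op 0.360 gf 39.7
t 7.17 [494.8 342.7  49.2] [3.141e+00 2.000e-03 3.142e+00] F [ 0.3  0.  -1.5] op 0.360 gf 39.7
t 7.23 [494.6 342.6  49. ] [ 3.141e+00  1.000e-03 -3.142e+00] F [-1.2 -0.  -1.8] op 0.362 gf 39.7
```

View pics/hold4.png

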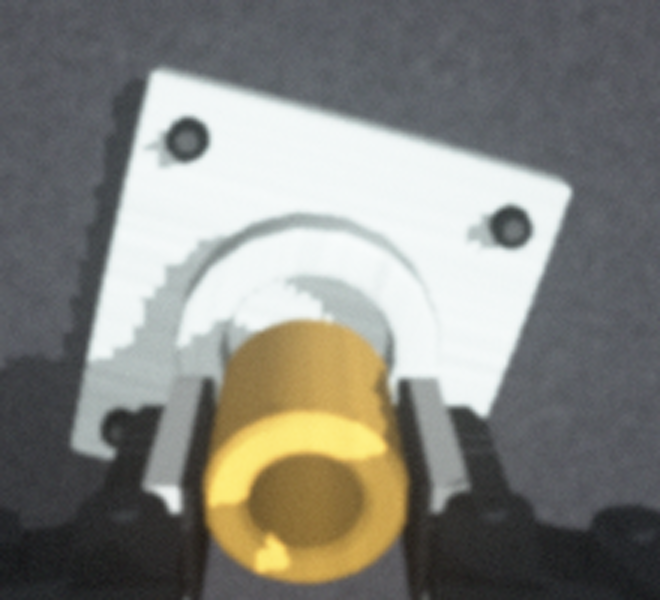

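```bash
python3 - <<'E'
from h import *
m=np.load("pics/hold3.npy",allow_pickle=True).item(); print(m["position"])
f=lambda u,v:(220+u/3-.33,120+v/3-.33)
p=lambda u,v,z:onplane(m,f(u,v),z,1).round(1)
print("collar outer front",p(309,222,24)+[27,0,0],"inner",p(310,277,24)+[17.25,0,0])
print("collar L/R",p(180,345,24),p(438,345,24))
print("bush top near/far",p(306,411,74),p(306,582,74),"bottom front",p(305,320,34)+[14.5,0,0])
print("screws",p(187,138,10),p(510,226,10))
E
```

```text
[413.6920076  342.45146804 191.34866957]
collar outer front [491.8 343.   24. ] inner [493.15 343.2   24.  ]
collar L/R [490.4 317.4  24. ] [490.4 368.8  24. ]
bush top near/far [477.8 342.5  74. ] [509.4 342.5  74. ] bottom front [495.1 342.3  34. ]
screws [451.5 318.7  10. ] [469.9 384.8  10. ]
```

The bush sits about 0.8 mm too far in +x and 0.6 mm too far in -y from the collar axis. I'll correct that and lower it with force sensing, shifting in a small spiral if it catches on the rim.

```bash
python3 - <<'E'
from h import *
c=np.array([493.2,342.9])
for d in [(0,0),(1,0),(-1,0),(0,1),(0,-1),(1.3,1.3),(-1.3,-1.3),(1.3,-1.3),(-1.3,1.3)]:
    q=c+d; bot.movel([*q,43],max_speed=60); hit=bot.movel([*q,23.5],max_speed=25,threshold=8); s=st(); print(d,hit)
    if s["tcp_pos"][2]<33: break
m,im=wshot("seat")
E
```

```text
t 8.21 [493.  342.8  25.5] [-3.141e+00 -1.000e-03  3.142e+00] F [-0.6 -0.7  4.6] op 0.364 gf 40.3
(0, 0) True
```

```bash
python3 - <<'E'
from h import *
bot.grip(1.0); st(); bot.movel([493.2,342.9,184],max_speed=250); bot.dwell(.1); m,a=wshot("seated")
bot.move_ptp([450,-185,230],down(np.pi)); bot.dwell(.2); st(); m,b=wshot("case1")
cv2.imwrite("pics/d.png",np.hstack([cv2.resize(a[130:230,270:370],(400,400),interpolation=2),b[0:400,120:520]]))
E
```

```text
t 8.83 [492.1 342.3  24.5] [-3.140e+00 -2.000e-03  3.142e+00] F [ 0.7 -0.2  0.8] op 1.000 gf 0.0
t 11.89 [ 450.3 -184.4  229.9] [ 3.141 -0.    -3.14 ] F [-0.1  0.1 -0.1] op 1.001 gf 0.0
```

View pics/d.png

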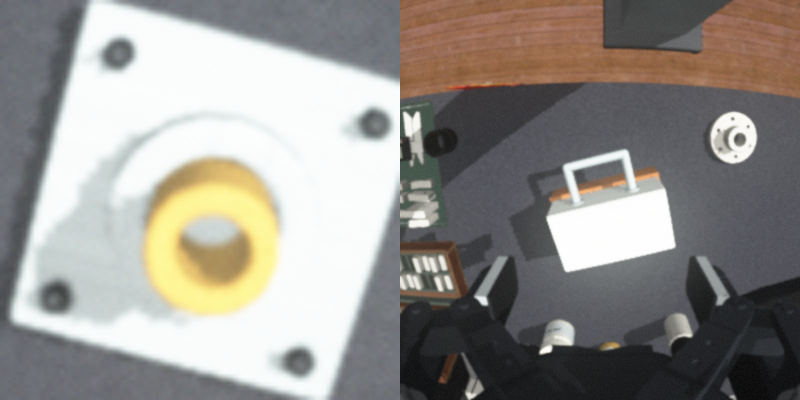

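The left half shows the bush seated home in the collar. The right half shows the cover top with corners at about (548,212), (664,186), (675,247) and (566,271), and the bail rod from (565,165) to (628,153). A second wrist view will let me triangulate.

```bash
python3 - <<'E'
from h import *
bot.move_ptp([500,-105,230],down(np.pi)); bot.dwell(.2); st(); m,b=wshot("case2")
a=cv2.imread("pics/case1.png"); ma=np.load("pics/case1.npy",allow_pickle=True).item()
c=proj(m,[465,-180,60],1); c1=proj(ma,[465,-180,60],1); print(c,c1)
cr=[]
for im,q in((a,c1),(b,c)):
    u,v=int(q[0])-75,int(q[1])-100; print(u,v); cr.append(cv2.resize(im[v:v+200,max(u,0):max(u,0)+133],(399,600),interpolation=2))
cv2.imwrite("pics/e.png",np.hstack(cr))
E
```

```text
t 12.61 [ 499.6 -105.8  230. ] [-3.141 -0.     3.14 ] F [0.3 0.4 1.1] op 1.001 gf 0.0
[250.10890837 148.70612741] [326.04492022 194.14894122]
251 94
175 48
```

View pics/e.png

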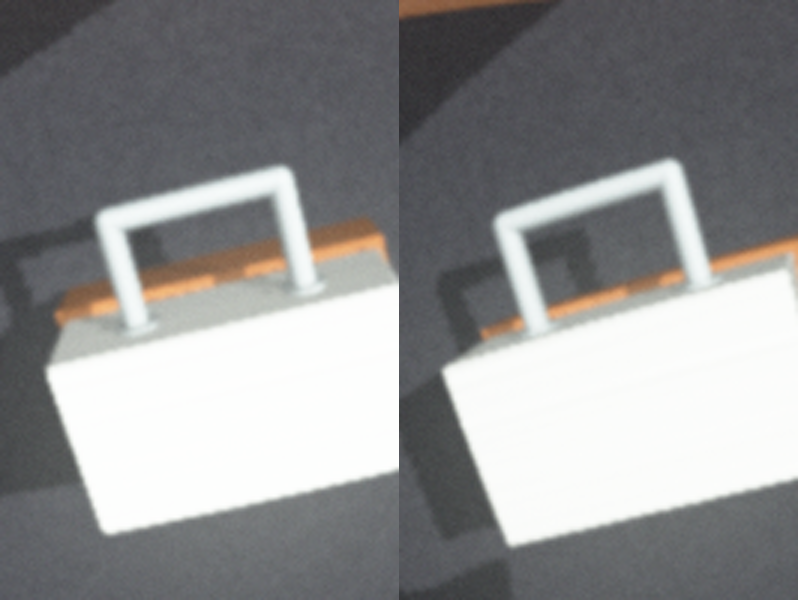

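View 1 shows the rod from (103,218) to (284,172) and the cover's left corners at (48,370) and (106,533). View 2 shows the same points at (103,222), (276,166), (46,370) and (112,545). I'll triangulate these.

```bash
python3 - <<'E'
from h import *
A=np.load("pics/case1.npy",allow_pickle=True).item();B=np.load("pics/case2.npy",allow_pickle=True).item()
f=lambda o,p:(o[0]+p[0]/3-.33,o[1]+p[1]/3-.33)
def tri(p,q):
    o1,d1=ray(A,p,1);o2,d2=ray(B,q,1); d1/=np.linalg.norm(d1);d2/=np.linalg.norm(d2)
    s,t=np.linalg.lstsq(np.c_[d1,-d2],o2-o1,rcond=None)[0]; a,b=o1+s*d1,o2+t*d2; return (a+b)/2,np.linalg.norm(a-b)
quad={}
for n in("case1","case2"):
    im=cv2.imread(f"pics/{n}.png"); k=(im.min(2)>238).astype(np.uint8)
    cs=cv2.findContours(k,cv2.RETR_EXTERNAL,cv2.CHAIN_APPROX_NONE)[0]
    c=[c for c in cs if 4000<cv2.contourArea(c)<12000]; c=max(c,key=cv2.contourArea); print(n,cv2.contourArea(c),cv2.approxPolyDP(c,5,True)[:,0].tolist())
P={}
for n,p,q in [("rodL",(103,218),(103,222)),("rodR",(284,172),(276,166)),("FL",(48,370),(46,370)),("BL",(106,533),(112,545))]:
    P[n],e=tri(f((251,94),p),f((175,48),q)); print(n,P[n].round(1),"gap %.1f"%e)
E
```

```text
case1 6626.5 [[384, 191], [268, 217], [285, 269], [392, 247]]
case2 7293.0 [[304, 140], [192, 171], [211, 226], [319, 203]]
rodL [ 434.3 -222.2   63.8] gap 0.3
rodR [ 418.5 -160.7   62.4] gap 0.1
FL [ 482.4 -240.3   82.4] gap 0.2
BL [ 546.8 -223.5   81.3] gap 0.0
```

```bash
cat >> h.py <<'E'
YAW=0.253; ex=np.array([np.cos(YAW),np.sin(YAW),0]); ey=np.array([-np.sin(YAW),np.cos(YAW),0])
HINGE=np.array([530.0,-164.8,34.5])
def rod(th): return HINGE+ex*(-106*np.cos(th)+26*np.sin(th))+[0,0,106*np.sin(th)+26*np.cos(th)]
E
python3 - <<'E'
from h import *
y=down(np.pi/2+YAW); p=rod(0.02)-[0,0,16]; print(p)
bot.grip(0.33,30); bot.move_ptp(p+[0,0,70],y); bot.movel(p,max_speed=80,threshold=8); st()
bot.grip(0.0,30); s=st()
if s["opening"]>0.05:
    for th in np.arange(0.12,0.5,0.12):
        bot.movel(rod(th)-[0,0,16],max_speed=70); print(round(th,2),end=" "); s=st()
        if np.linalg.norm(s["contact_force"])>25: print("stop"); break
E
```

```text
[ 427.89835692 -191.19735667   46.61465884]
t 15.28 [ 428.3 -191.4   47. ] [3.141e+00 1.000e-03 1.824e+00] F [0.7 0.  0.2] op 0.326 gf 0.0
t 15.58 [ 429.  -191.3   47.1] [3.139e+00 1.000e-03 1.824e+00] F [ 3.2  1.1 -0.7] op 0.090 gf 29.2
0.12 t 15.89 [ 432.2 -190.5   57.3] [3.140e+00 1.000e-03 1.824e+00] F [ 5.7  1.3 -2.8] op 0.090 gf 29.3
0.24 t 16.23 [ 437.1 -189.3   68.9] [3.140e+00 1.000e-03 1.824e+00] F [ 6.4  0.5 -3.4] op 0.091 gf 29.3
0.36 t 16.56 [ 443.1 -187.7   79.9] [3.141e+00 1.000e-03 1.824e+00] F [ 5.6 -0.6 -3.1] op 0.088 gf 29.3
0.48 t 16.89 [ 450.3 -185.8   90.2] [-3.141e+00  1.000e-03  1.824e+00] F [ 4.4 -2.4 -3.2] op 0.089 gf 29.3
```

```bash
python3 - <<'E'
from h import *
for th in np.r_[np.arange(0.6,1.6,0.12),1.68]:
    bot.movel(rod(th)-[0,0,16],max_speed=80); s=bot.get_state(); print(round(th,2),s["tcp_pos"].round(0),s["contact_force"].round(1),round(s["opening"],3))
    if np.linalg.norm(s["contact_force"])>30 or s["opening"]<.05: print("stop"); break
E
```

```text
0.6 [ 459. -184.  100.] [-0.1 -3.4 -0. ] 0.09
0.72 [ 468. -181.  108.] [-3.1 -4.5  3.9] 0.088
0.84 [ 479. -179.  115.] [-5.7 -4.7 10.9] 0.087
0.96 [ 491. -176.  121.] [-4.  -4.4 10.7] 0.087
1.08 [ 504. -172.  125.] [-1.8 -4.1  8.2] 0.09
1.2 [ 517. -169.  127.] [ 0.2 -4.4  6.3] 0.092
1.32 [ 529. -166.  128.] [ 0.6 -5.5  2. ] 0.095
1.44 [ 542. -163.  127.] [ 0.8 -6.7  0.9] 0.088
1.56 [ 554. -159.  124.] [ 0.6 -5.8 -0. ] 0.087
1.68 [ 566. -156.  121.] [ 2.5 -6.3  0.9] 0.089
```

```bash
python3 - <<'E'
from h import *
bot.grip(0.33); p=rod(1.68); bot.movel(p+[0,0,60]); st()
y=down(-np.pi+YAW); bot.move_ptp([490.3,-146.1,215],y); bot.dwell(.2); st(); ma,a=wshot("g1")
bot.movel([475,-90,215]); bot.dwell(.2); st(); mb,b=wshot("g2")
cr=[]
for m,im in((ma,a),(mb,b)):
    u,v=(proj(m,[490,-160,60],1)-[65,90]).astype(int); print(u,v); cr.append(cv2.resize(im[v:v+180,u:u+133],(399,540),interpolation=2))
cv2.imwrite("pics/g.png",np.hstack(cr))
E
```

```text
t 21.05 [ 565.8 -155.2  196.4] [-3.141e+00 -1.000e-03  1.824e+00] F [ 0.7  1.  -0.1] op 0.331 gf 0.0
t 22.68 [ 490.3 -146.1  214.8] [ 3.141 -0.    -2.889] F [-0.5 -0.2 -0.3] op 0.330 gf 0.0
t 23.48 [475.4 -90.8 215. ] [-3.141  0.    -2.89 ] F [0.6 0.9 0.3] op 0.329 gf 0.0
243 90
186 91
```

View pics/g.png

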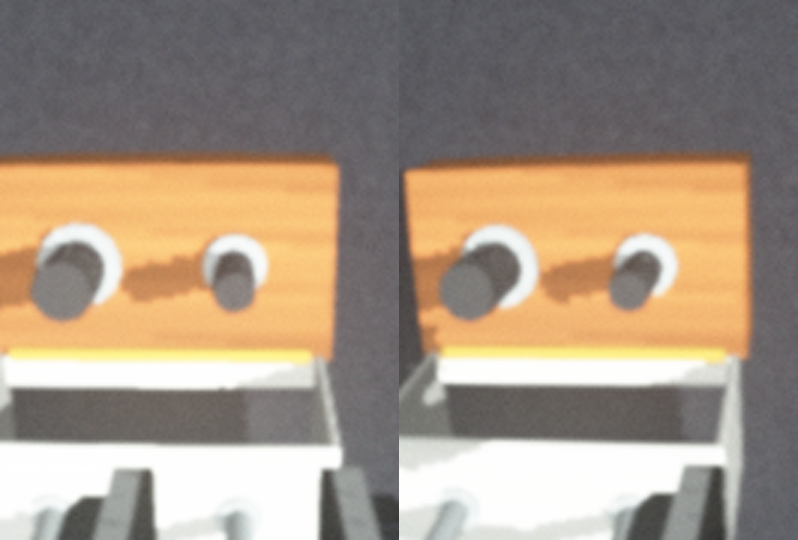

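The cover stands open. The slim gauge's handle top is at (233,292) in view 1 and (631,290) in view 2, with its collar at (235,267) and (644,267).

```bash
python3 - <<'E'
from h import *
A=np.load("pics/g1.npy",allow_pickle=True).item();B=np.load("pics/g2.npy",allow_pickle=True).item()
f=lambda o,p:(o[0]+p[0]/3-.33,o[1]+p[1]/3-.33)
for n,z,p,q in (("top",72.5,(233,292),(232,290)),("collar",38.5,(235,266),(245,267)),("blockcornerFR",34,(337,160),(349,158))):
    a,b=f((243,90),p),f((186,91),q); print(n,onplane(A,a,z,1).round(1),onplane(B,b,z,1).round(1))
HC=HINGE-34*ex; print("model",(HC+28*ey).round(1), (HC-36*ex+64*ey).round(1))
E
```

```text
top [ 489.8 -147.5   72.5] [ 488.9 -145.9   72.5]
collar [ 489.6 -147.    38.5] [ 490.3 -147.2   38.5]
blockcornerFR [ 444.5 -121.8   34. ] [ 444.  -120.2   34. ]
model [ 490.1 -146.2   34.5] [ 446.2 -120.4   34.5]
```

```bash
python3 - <<'E'
from h import *
im=cv2.imread("pics/seated.png"); m=np.load("pics/seated.npy",allow_pickle=True).item()
hsv=cv2.cvtColor(im,cv2.COLOR_BGR2HSV); k=cv2.inRange(hsv,(12,110,60),(35,255,255)); k[:,:290]=0;k[:,360:]=0;k[:140]=0;k[230:]=0
c=max(cv2.findContours(k,cv2.RETR_EXTERNAL,cv2.CHAIN_APPROX_NONE)[0],key=cv2.contourArea)[:,0]
Q=np.array([onplane(m,p,50,True)[:2] for p in c]); cx=Q[:,0].max()-16; far=Q[Q[:,0]>cx+1]
s=np.linalg.lstsq(np.c_[2*far,np.ones(len(far))],(far**2).sum(1),rcond=None)[0]; print("bush",s[:2],np.sqrt(s[2]+s[0]**2+s[1]**2),Q.min(0),Q.max(0))
y=down(-np.pi+YAW); g=[489.8,-146.8]
bot.movel([*g,110],max_speed=200); print(bot.movel([*g,44],max_speed=80,threshold=8)); st()
bot.grip(0.0,50); s=st()
if s["opening"]>.1:
    bot.movel([*g,80],max_speed=50); st(); bot.movel([*g,160],max_speed=150); s=st()
E
```

```text
bush [494.26575003 342.83332625] 8.319571134130765 [487.3771679  332.61706411] [502.89182007 353.00392342]
False
t 25.25 [ 490.2 -146.9   44.4] [-3.141e+00  1.000e-03 -2.889e+00] F [ 1.  -0.3  0.7] op 0.332 gf 0.0
t 25.52 [ 490.3 -147.    44.7] [-3.141e+00  1.000e-03 -2.889e+00] F [-1.1  0.9  4.5] op 0.146 gf 48.7
t 26.39 [ 489.6 -146.7   79.9] [ 3.141 -0.    -2.889] F [-0.1 -0.3 -1.6] op 0.145 gf 48.7
t 27.07 [ 489.3 -146.6  159.3] [ 3.141e+00 -1.000e-03 -2.889e+00] F [ 0.5  0.3 -1.1] op 0.146 gf 48.7
```

```bash
python3 - <<'E'
from h import *
m=np.load("pics/seated.npy",allow_pickle=True).item()
for p in((211.5,247.5),(214,249)): print(onplane(m,(270+p[0]/4-.37,130+p[1]/4-.37),50,1))
print(m["position"])
im=cv2.imread("pics/seated.png"); S=im.max(2).astype(int)-im.min(2)
k=(S>75).astype(np.uint8); k[:,:295]=0;k[:,350:]=0;k[:150]=0;k[225:]=0
c=max(cv2.findContours(k,cv2.RETR_EXTERNAL,cv2.CHAIN_APPROX_NONE)[0],key=cv2.contourArea)[:,0]
Q=np.array([onplane(m,p,50,True)[:2] for p in c]); cx=Q[:,0].max()-16; far=Q[Q[:,0]>cx+1]
s=np.linalg.lstsq(np.c_[2*far,np.ones(len(far))],(far**2).sum(1),rcond=None)[0]; print("bush",s[:2],np.sqrt(s[2]+s[0]**2+s[1]**2),Q.min(0),Q.max(0))
bot.move_ptp([493.8,342.7,130],down(np.pi)); bot.dwell(.2); st(); m,im=wshot("ins")
E
```

```text
[491.710236  342.3430928  50.       ]
[492.07002686 342.92095636  50.        ]
[411.97302391 342.57994492 324.71289892]
bush [492.35082682 341.84267126] 14.857083651604764 [471.40065947 327.03732677] [506.85289579 356.71723855]
t 29.06 [494.3 341.9 130.1] [3.142 0.    3.14 ] F [ 0.7  0.3 -1. ] op 0.143 gf 48.7
```

```bash
python3 - <<'E'
from h import *
c=np.array([492.2,342.5]); bot.movel([*c,90],max_speed=120); bot.dwell(.15); f0=bot.get_state()["contact_force"]; st()
for d in [(0,0),(1.2,0),(-1.2,0),(0,1.2),(0,-1.2),(1.2,1.2),(-1.2,-1.2),(1.2,-1.2),(-1.2,1.2)]:
    q=c+d; bot.movel([*q,87],max_speed=60); hit=bot.movel([*q,76],max_speed=15,threshold=4); s=st(); print(d,hit)
    if s["tcp_pos"][2]<79: break
E
```

```text
t 29.74 [493.  342.9  91. ] [3.141e+00 2.000e-03 3.142e+00] F [-0.6  0.4 -0.8] op 0.144 gf 48.7
t 30.88 [492.2 342.5  76. ] [-3.142 -0.     3.142] F [ 0.8  0.5 -0.8] op 0.146 gf 48.7
(0, 0) False
```

```bash
python3 - <<'E'
from h import *
print(bot.movel([492.2,342.5,68],max_speed=15,threshold=4))
for _ in range(4): bot.dwell(.1); st()
m,im=wshot("fin"); imt=imaging.capture("side")
# numeric check: orange ring around the gauge in the wrist view, and projected bush / collar
S=im.max(2).astype(int)-im.min(2); k=(S>75).astype(np.uint8); c=proj(m,[492.2,342.5,50],1); print(c)
u,v=c.astype(int); k[:,:u-60]=0;k[:,u+60:]=0;k[:v-60]=0
yy,xx=np.nonzero(k); print(len(xx),xx.min(),xx.max(),yy.min(),yy.max(),"exp front top edge",proj(m,[476.2,342.5,50],1),"front foot at collar",proj(m,[476.2,342.5,24],1))
E
```

```text
False
t 31.66 [492.2 342.5  68. ] [-3.142 -0.     3.142] F [ 0.1  0.  -1.1] op 0.144 gf 48.7
t 31.76 [492.2 342.5  68. ] [-3.142 -0.    -3.142] F [ 0.9 -0.1 -1.8] op 0.144 gf 48.7
t 31.86 [492.2 342.5  68. ] [3.142 0.    3.142] F [ 0.2  0.3 -0.8] op 0.151 gf 48.7
t 31.96 [492.2 342.5  68. ] [-3.142 -0.     3.142] F [ 0.5 -0.3 -1.4] op 0.145 gf 48.7
[321.92141512 246.64342347]
1153 296 348 206 245 exp front top edge [321.94786788 221.03498899] front foot at collar [321.94837745 205.76853144]
```

The gauge went in with no contact force. The bush still reads as seated: its visible front starts at row 206, where the collar's top should be (205.8). Handing in.

```bash
python3 -c "
from bench import bot
print(bot.sign_off())"
```

```text
the job is handed in; nothing more can be done
None
```

The job is handed in: the bush is seated in the nest, the cover stands open, and the slim gauge is held by its handle about 16 mm (two thirds) into the bore. The insertion depth comes from arm position, not a final picture.

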